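# Deburr the bored collar on the lab bench

## Task

Take the blue-handled deburring cone from its stand and deburr the top edge of the hole in the white collar with the orange mark (the green-marked one is already finished): set the cone on the hole edge at the orange mark, run it one full turn clockwise (seen from above) around the edge, keeping it pressed on the edge so that the sprung collar stays pushed down all the way, and lift it off only when it is back at the mark. Then hang the tool upright in its own stand again and let go.

Things in the scene. Friction and masses are not known exactly. Their poses are not given: they have to be found in the camera images.
- tool_grip (a point): Middle of the deburring tool's blue handle, an upright cylinder 28 mm in diameter, reaching 38 mm above and 39 mm below this point: grasp here. The tool (0.2 kg) hangs upright in a white stand by a black disc 60 mm wide, its underside 44 mm below this point. A yellow-handled brush in a like stand is not needed.
- cone_tip (a point): Point of the same tool's steel cone, the tool's lowest point, on its axis, 92 mm below the handle's middle. The cone has 45 degree flanks: radius 2 mm at the point, 18 mm at 16 to 19 mm above it; then a 16 mm thick shank up to the black disc, underside 48 mm above the point. z axis up the tool to the handle.
- nest_hole (a point): Centre of the 66 mm through hole in the white collar with the ORANGE mark, in its top face, 60 mm above the bench. x points level to the mark (on the top face, 35 to 52 mm out, 18 wide), z up; clockwise from above is +x, -y, -x, +y. Collar 106 mm wide, 30 high, in a fixed round grey nest; sinks when pressed. The green-marked collar is finished.
- nest_collar (a joint): How far the orange-marked collar is pushed down on its springs, m: 0 up, 0.022 at most; 1.5 N to start, then 0.35 N per mm. With the tool upright and its point inside the hole 23 mm from the axis (15 to 30 works), the flank meets the edge when the point is 8 mm below the top face (1 mm less per mm farther out); 7 mm lower pushes it down 7 mm.
- stand_hole (a point): Centre of the 44 mm hole in the tool's own white stand (fixed), in its top face, 60 mm above the bench. Plate 90 x 90 mm, 8 mm thick, open below, 52 mm clear. Hung up, the tool's disc lies on the plate, cone and shank through the hole: the cone's point is 48 mm below this point, the handle's middle 44 mm above it. z up.
There are look-alikes about, which are no part of the job. What is shaped like the part that bears stand_hole but purple is not meant. What is shaped like the part that bears nest_hole but turquoise is not meant.

How it is judged (in metres and radians):
On the way, in this order (a step that is already met when the one before it is completed fails the run):
1. the cone rests pressed on the hole edge at the orange mark (value of joint nest_collar above 0.0007 m and z of cone_tip in the frame of nest_hole below -0.001 m and x of cone_tip in the frame of nest_hole above 0.011 m and y of cone_tip in the frame of nest_hole between -0.013 and 0.013 m), for 0.05 s.
2. pressed, 1/8 of the way round, clockwise from above (value of joint nest_collar above 0.0007 m and z of cone_tip in the frame of nest_hole below -0.001 m and x of cone_tip in the frame of nest_hole above 0.009 m and y of cone_tip in the frame of nest_hole below -0.013 m), for 0.05 s.
3. pressed, a quarter round (value of joint nest_collar above 0.0007 m and z of cone_tip in the frame of nest_hole below -0.001 m and x of cone_tip in the frame of nest_hole between -0.009 and 0.009 m and y of cone_tip in the frame of nest_hole below -0.011 m), for 0.05 s.
4. pressed, 3/8 round (value of joint nest_collar above 0.0007 m and z of cone_tip in the frame of nest_hole below -0.001 m and x of cone_tip in the frame of nest_hole below -0.009 m and y of cone_tip in the frame of nest_hole below -0.009 m), for 0.05 s.
5. pressed, half round, opposite the mark (value of joint nest_collar above 0.0007 m and z of cone_tip in the frame of nest_hole below -0.001 m and x of cone_tip in the frame of nest_hole below -0.011 m and y of cone_tip in the frame of nest_hole between -0.009 and 0.009 m), for 0.05 s.
6. pressed, 5/8 round (value of joint nest_collar above 0.0007 m and z of cone_tip in the frame of nest_hole below -0.001 m and x of cone_tip in the frame of nest_hole below -0.009 m and y of cone_tip in the frame of nest_hole above 0.009 m), for 0.05 s.
7. pressed, three quarters round (value of joint nest_collar above 0.0007 m and z of cone_tip in the frame of nest_hole below -0.001 m and x of cone_tip in the frame of nest_hole between -0.009 and 0.009 m and y of cone_tip in the frame of nest_hole above 0.011 m), for 0.05 s.
8. pressed, 7/8 round (value of joint nest_collar above 0.0007 m and z of cone_tip in the frame of nest_hole below -0.001 m and x of cone_tip in the frame of nest_hole above 0.009 m and y of cone_tip in the frame of nest_hole above 0.013 m), for 0.05 s.
9. pressed, back at the orange mark (all of step 1), for 0.05 s.
At the end, for the whole second after the job is handed in: The deburring tool hangs in its own stand: cone point within 12 mm of the stand hole's axis and 40 to 56 mm below its top face, upright within 10 degrees, released (horizontal distance between cone_tip and stand_hole below 0.012 m and z of cone_tip in the frame of stand_hole between -0.056 and -0.04 m and angle between cone_tip's own z axis and vertical below 0.17 rad); the robot touches nothing.
It fails at once if the cone, low over the hole (within 40 mm), off the edge with the collar not pushed down, other than at the mark (18 mm either side) or mid-hole (value of joint nest_collar below 0.0004 m and z of cone_tip in the frame of nest_hole below 0.012 m and horizontal distance between cone_tip and nest_hole below 0.04 m and not (x of cone_tip in the frame of nest_hole above -0.008 m and y of cone_tip in the frame of nest_hole between -0.018 and 0.018 m)).
It also fails if it takes over 66 s, if anything falls off the work surface, if the arm or the gripper's body presses on something with over 40 N, if the wrist force passes 120 N, or if a joint passes its speed limit or range.

## Robot

A 6-joint arm with a two-finger parallel gripper is mounted at the origin on the work surface. World frame = base frame: x ahead of the robot, y to its left, z up, the work surface at z = 0. Lengths are in m, angles in degrees, forces in N, time in s.
With the tool pointing down it reaches from about 0.4 to 0.825 m from the base axis. Payload 7 kg.
Tool frame: the origin (TCP) lies at the very end of the fingers, on their centre line; the grasp point (between the pads) lies 19 mm behind it; y points along the fingers, x is the direction in which the jaws open and shut, and the axes are right-handed (so a half turn about y gives the same grasp; the last joint's range is limited). The gripper opens to 88 mm and grips with 3 to 60 N. Pads are 19 mm wide; open, the fingers measure 130 mm over their backs; the gripper's body (78 mm by 193 mm) begins 47 mm behind the grasp point.
Start: joints at [-50.415, 20.546, 0.682, 0, -70.136, -16.507], TCP at [0.265, -0.621, 0.227] pointing down, gripper open.
Joint ranges: [-176.03, 176.03], [-82.01, 121.73], [-58.28, 71.71], [-173.87, 95.51], [-174.79, -0.11], [-173.66, 173.66]. Speed limits (degrees/s): [136.94, 136.94, 172.46, 180, 180, 180].

## Interface

Orientations are given as [roll, pitch, yaw] about the fixed x, y, z axes, in that order (R = Rz(yaw) Ry(pitch) Rx(roll)).
In Python, from plant import ctrl gives the robot as it stands.
- The arm moves only by the shell command python3 -m crank 'ROWS'. ROWS is JSON, a list that holds one entry, the list of rows, each a list of 5 numbers: the closure, from -1 (fully open) to 1 (shut), then the shift along the tool's x, y, z in mm, then the turn about the tool's y in rad. In form: [[[claw, x, y, z, turn], ...]]. A call has 1 to 12 rows; each row is the pose to reach, as a shift and turn from the pose commanded when the call began, along the tool's axes at that moment; what a row does not reach only later rows make up. A row lasts 1/8 s, in which the tool goes at most 62.5 mm and 10.7 degrees, less where a joint would pass 70% of its speed; a pose out of reach is approached as far as the arm can. A call with a gripper value outside its range is refused whole. The fingers move at their own pace and stop on an object; the grip force is fixed at half the most. Time passes only in rows, so rows that repeat a pose let the fingers close. It gives the time, the measured TCP pose, the force and the opening at its end, in the units of the state.
- ctrl.get_obs(): the state, without advancing time (a new reading comes with each control period).
- ctrl.snapshot(name): name is "scene" or "top" or "wrist"; returns the picture (480x640x3 uint8, red, green, blue); there is no depth.
- ctrl.camera_model(name): a dict with "fx", "fy", "cx", "cy" (pixels), "origin" and "orientation" of the camera in the world; the wrist camera has in their place "hand_eye" (4x4, takes a point from camera to tool coordinates, whose origin is the TCP and whose axes are the tool frame's). Camera axes: x right, y down, z forward; pixel columns grow to the right and rows downward; lengths in m; the calibration is good to about 2 mm. A picture is of the moment at which its call begins: read the wrist's pose just before it. camera_model takes no time and is no camera call.
- ctrl.close_job(): hands the job in, once; it reports no verdict.
Trained networks look in the newest picture that a camera, given by its name, has taken for a name from the list of things; names that differ only in an ending like _2 or _b are one class to them, and where a whole thing is asked for, a point or a joint stands for the part that bears it (a point fixed in the world has none). Each returns a list of dicts, best first, with "confidence" (0 to 1); they miss things now and then, are a little off and sometimes report something else, mostly with a low value. They report only what shows in the picture. A call takes as long as a camera call. They do not tell look-alikes from the thing itself.
- ctrl.find_in(camera, name): "extent" ([left, top, width, height] in pixels, round what is visible of it).
The state is a dict: "clock": time; "joint_pos": joint angles; "qvel": joint speeds; "tau": joint torques, N m; "tool_pos": TCP position; "orientation": TCP orientation; "force": force on the tool from outside, world axes, zero at the start; "moment": the same for the moment, N m; "opening": finger opening in m.
Only numpy, scipy, OpenCV 4.12 (cv2) and the standard library are available. Lean on these libraries where they do the work, as an engineer would, in place of code of your own. Each camera call takes 0.05 s, during which the arm holds its last target.

## Working session

There is one attempt and no reset: what is moved stays moved. The work goes in short steps, Python scripts to look and compute and a shell command to move; the robot and the scene stay as the last step left them, time stands still between calls to the robot, and variables do not carry over. Pictures are saved under pics/ and viewed, and the job is handed in when it is done.

```bash
ls; mkdir -p pics
python3 - <<'E'
from plant import ctrl
import cv2
o=ctrl.get_obs();print(o)
for n in("scene","top","wrist"):
    im=ctrl.snapshot(n);cv2.imwrite(f"pics/a_{n}.png",im[:,:,::-1])
    print(n,ctrl.camera_model(n))
    for k in("tool_grip","cone_tip","nest_hole","nest_collar","stand_hole"):
        print(k,[(r['extent'],round(r['confidence'],2)) for r in ctrl.find_in(n,k)])
print(ctrl.get_obs()['clock'])
E
```

```text
pics
{'clock': 0.0, 'joint_pos': array([-5.04160313e+01,  2.05897306e+01,  6.31854943e-01, -2.08603516e-02,
       -7.01353378e+01, -1.65063980e+01]), 'qvel': array([ 0.08493959,  0.0533644 , -0.06317419,  0.01659018, -0.07539506,
        0.06595813]), 'tau': array([ 4.52547274e-04, -5.82719135e+01,  2.93052649e+01,  6.99710011e+00,
        6.86355546e-03, -1.64143175e-04]), 'tool_pos': array([ 0.26435493, -0.62052959,  0.22562502]), 'orientation': array([-8.99923151e+01, -9.49441188e-02,  1.13070460e+02]), 'force': array([-0.3487207 ,  0.04224765, -0.7315784 ]), 'moment': array([-0.0257473 ,  0.02326763, -0.02314558]), 'opening': 0.08779584212964607}
scene {'fx': 442.79911614146783, 'fy': 442.79911614146783, 'cx': 313.1155730592831, 'cy': 234.67659455109379, 'origin': array([ 0.81713798, -0.52665957,  0.88999966]), 'orientation': array([-141.71357246,    0.28514265,   28.53738746])}
tool_grip [([344.3, 196.6, 23.4, 35.4], 0.9)]
cone_tip [([346.8, 194.1, 21.1, 35.6], 0.62)]
nest_hole [([210.0, 224.3, 43.1, 41.9], 0.85), ([285.7, 254.2, 45.1, 44.9], 0.77)]
nest_collar [([283.1, 253.2,
[... 581 characters left out ...]
6.3], 0.95), ([345.7, 274.4, 48.5, 54.3], 0.59), ([259.9, 173.6, 48.7, 52.3], 0.19)]
stand_hole [([189.1, 139.8, 47.5, 48.3], 0.78), ([259.2, 174.1, 52.0, 49.9], 0.61)]
wrist {'fx': 428.184390715859, 'fy': 428.184390715859, 'cx': 317.86236396661764, 'cy': 239.90869302188827, 'hand_eye': array([[ 9.99999748e-01,  4.97898620e-04,  5.06304829e-04,
        -7.14873307e-04],
       [-3.46073201e-04, -2.80879308e-01,  9.59743036e-01,
        -1.57964668e-01],
       [ 6.20065283e-04, -9.59742969e-01, -2.80879065e-01,
         7.58895371e-02],
       [ 0.00000000e+00,  0.00000000e+00,  0.00000000e+00,
         1.00000000e+00]])}
tool_grip []
cone_tip []
nest_hole []
nest_collar []
stand_hole []
0.9
```

View pics/a_scene.png

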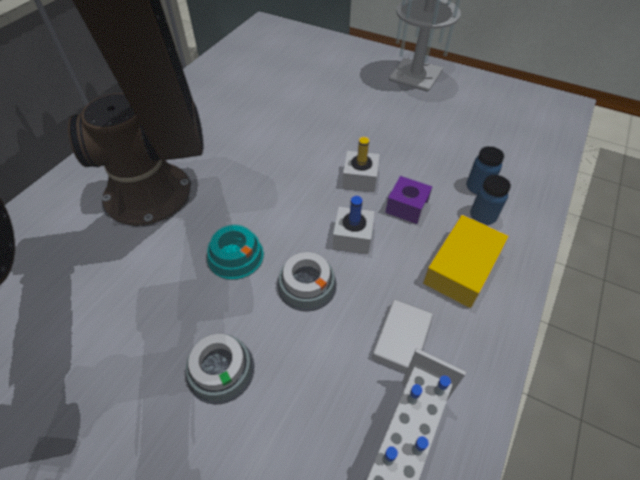

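View pics/a_top.png

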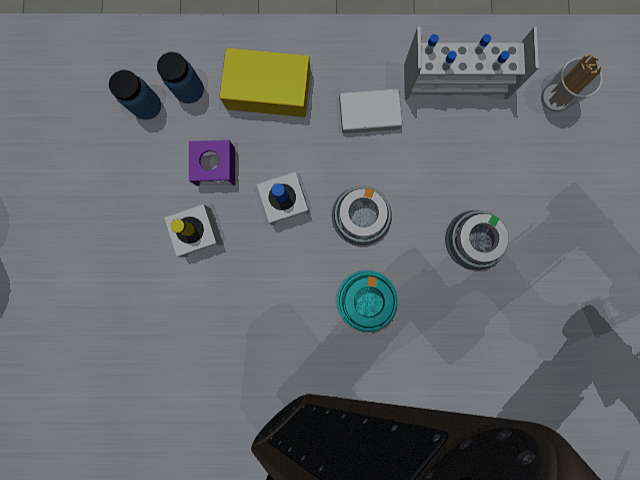

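The top view shows these candidates:
- **Tool:** the blue-handled tool is in the white stand at about (283,198). The yellow brush at (188,230) and the empty purple stand at (210,160) are not meant.
- **Collar:** the white one with the orange mark is at (363,213). The turquoise one at (369,300) and the green-marked one at (490,238) are not meant.

I'll confirm this in an enlarged crop and measure.

```bash
cat > h.py <<'E'
import numpy as np,cv2
from scipy.spatial.transform import Rotation as Ro
from plant import ctrl
def cam(n,obs=None):
    m=ctrl.camera_model(n)
    K=np.array([[m['fx'],0,m['cx']],[0,m['fy'],m['cy']],[0,0,1]])
    if 'hand_eye' in m:
        T=np.eye(4);T[:3,:3]=Ro.from_euler('xyz',obs['orientation'],degrees=True).as_matrix();T[:3,3]=obs['tool_pos']
        T=T@m['hand_eye'];return K,T[:3,:3],T[:3,3]
    return K,Ro.from_euler('xyz',m['orientation'],degrees=True).as_matrix(),np.array(m['origin'])
def plane(c,uv,z):
    K,R,o=c;uv=np.atleast_2d(np.array(uv,float))
    d=np.c_[uv,np.ones(len(uv))]@np.linalg.inv(K).T@R.T
    return o+d*((z-o[2])/d[:,2])[:,None]
def proj(c,P):
    K,R,o=c;q=(np.atleast_2d(P)-o)@R@K.T
    return q[:,:2]/q[:,2:]
E
python3 - <<'E'
from h import *
t=cv2.imread('pics/a_top.png');s=cv2.imread('pics/a_scene.png')
a=cv2.resize(t[150:250,240:400],None,fx=5,fy=5,interpolation=cv2.INTER_CUBIC);cv2.imwrite('pics/c_top.png',a)
b=cv2.resize(s[180:310,270:400],None,fx=4.5,fy=4.5,interpolation=cv2.INTER_CUBIC);cv2.imwrite('pics/c_scene.png',b)
for n,im,bo,oo in(('top',t,(265,175,300,215),(360,185,380,200)),('scene',s,(340,190,375,235),(310,275,330,292))):
    hsv=cv2.cvtColor(im,cv2.COLOR_BGR2HSV)
    for nm,lo,hi,bx in(('blue',(105,120,60),(130,255,255),bo),('orange',(5,120,120),(20,255,255),oo)):
        m=cv2.inRange(hsv,lo,hi);z=np.zeros_like(m);z[bx[1]:bx[3],bx[0]:bx[2]]=m[bx[1]:bx[3],bx[0]:bx[2]]
        y,x=np.nonzero(z);print(n,nm,len(x),x.mean(),y.mean(),x.min(),x.max(),y.min(),y.max())
        if nm=='orange':print(plane(cam(n),[[x.mean(),y.mean()]],.06))
for n,r in(('top',[(363,212,.06),(283,198,.06),(278,189,.142),(490,238,.06)]),('scene',[(307,273,.06),(356,201,.142),(354,222,.06)])):
    for u,v,z in r:print(n,u,v,plane(cam(n),[[u,v]],z))
E
```

```text
top blue 171 278.39766081871346 190.88888888888889 271 286 184 200
top orange 61 368.42622950819674 192.65573770491804 364 373 188 197
[[ 0.57640608 -0.06253004  0.06      ]]
scene blue 271 355.3579335793358 209.6309963099631 350 361 196 224
scene orange 58 320.37931034482756 282.1551724137931 316 325 278 287
[[ 0.57820336 -0.06245344  0.06      ]]
top 363 212 [[ 0.5332495  -0.05012938  0.06      ]]
top 283 198 [[0.56463683 0.12600803 0.06      ]]
top 278 189 [[0.56798613 0.12763306 0.142     ]]
top 490 238 [[ 0.47534171 -0.32812083  0.06      ]]
scene 307 273 [[ 0.54061485 -0.05542351  0.06      ]]
scene 356 201 [[0.57127786 0.12306124 0.142     ]]
scene 354 222 [[0.56955963 0.12894326 0.06      ]]
```

View pics/c_top.png

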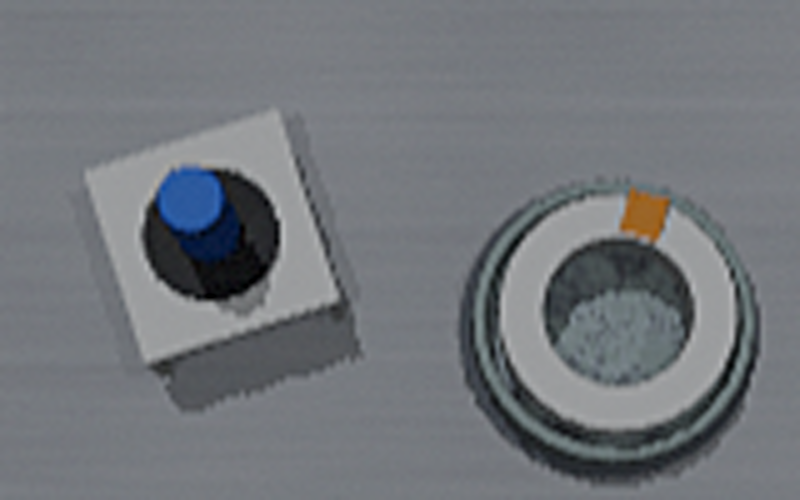

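View pics/c_scene.png

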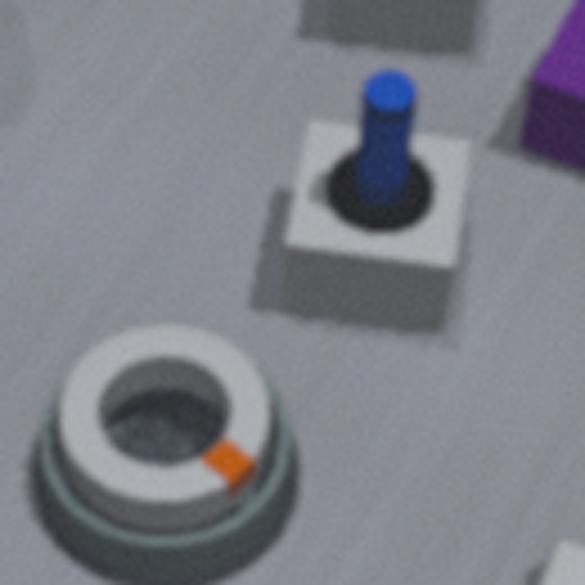

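The crops confirm it: the blue tool sits in the white stand, and the collar is white with an orange mark. Next I'll fit the circle, plate and disc in rectified views.

```bash
cat > fit.py <<'E'
from h import *
from scipy.optimize import minimize
def sampler(im,c):
    g=cv2.GaussianBlur(im.max(2),(0,0),.7).astype(np.float32)
    def f(P):
        uv=proj(c,P).astype(np.float32);return cv2.remap(g,uv[None,:,0],uv[None,:,1],cv2.INTER_LINEAR)[0]
    return f
th=np.linspace(0,2*np.pi,120,endpoint=False)
def ring(f,x,y,r,z):
    return f(np.c_[x+r*np.cos(th),y+r*np.sin(th),np.full(120,z)])
def collar(im,c,x0,z=.06):
    f=sampler(im,c)
    def cost(p):
        return -(np.mean([ring(f,*p,r,z).mean() for r in (35.5,37,50,51.5)and(.0355,.037,.05,.0515)])*2-np.mean([ring(f,*p,r,z).mean() for r in(.0305,.029)])-np.mean([ring(f,*p,r,z).mean() for r in(.0545,.056)]))
    g=[(cost((x0[0]+a,x0[1]+b)),a,b) for a in np.arange(-.012,.0121,.002) for b in np.arange(-.012,.0121,.002)]
    m=min(g);r=minimize(cost,(x0[0]+m[1],x0[1]+m[2]),method='Nelder-Mead',options=dict(initial_simplex=[(x0[0]+m[1]+i,x0[1]+m[2]+j) for i,j in((0,0),(.002,0),(0,.002))]))
    return r.x,-r.fun
def disc(im,c,x0,z=.064): # black disc on white plate
    f=sampler(im,c)
    def cost(p):
        a=ring(f,*p,.0325,z)-ring(f,*p,.0275,z);return -np.median(np.clip(a,-20,120))-a.mean()
    g=[(cost((x0[0]+a,x0[1]+b)),a,b) for a in np.arange(-.01,.0101,.002) for b in np.arange(-.01,.0101,.002)]
    m=min(g);r=minimize(cost,(x0[0]+m[1],x0[1]+m[2]),method='Nelder-Mead',options=dict(initial_simplex=[(x0[0]+m[1]+i,x0[1]+m[2]+j) for i,j in((0,0),(.002,0),(0,.002))]))
    return r.x,-r.fun
def plate(im,c,x0,z=.06):
    f=sampler(im,c);e=np.linspace(-.04,.04,40)
    def sq(p,h):
        P=np.r_[np.c_[e,e*0+h],np.c_[e,e*0-h],np.c_[e*0+h,e],np.c_[e*0-h,e]]
        C,S=np.cos(p[2]),np.sin(p[2]);Q=P@np.array([[C,S],[-S,C]])+p[:2]
        return f(np.c_[Q,np.full(len(Q),z)])
    cost=lambda p:-(np.clip(sq(p,.0425)-sq(p,.048),-10,60)).mean()
    best=min(((cost((x0[0]+a,x0[1]+b,t)),a,b,t) for a in np.arange(-.012,.0121,.003) for b in np.arange(-.012,.0121,.003) for t in np.arange(0,1.57,.08)))
    p=np.array((x0[0]+best[1],x0[1]+best[2],best[3]))
    r=minimize(cost,p,method='Nelder-Mead',options=dict(initial_simplex=[p,p+(.002,0,0),p+(0,.002,0),p+(0,0,.05)]))
    return r.x,-r.fun
E
python3 - <<'E'
from fit import *
for n in('top','scene'):
    im=cv2.imread(f'pics/a_{n}.png');c=cam(n)
    print(n,'collar',collar(im,c,(.535,-.052)),'disc',disc(im,c,(.566,.127)),'plate',plate(im,c,(.566,.127)))
    hsv=cv2.cvtColor(im,cv2.COLOR_BGR2HSV)
    # blue top face: brighter blue
    b=im[:,:,0].astype(int);m=((b>140)&(hsv[:,:,0]>100)&(hsv[:,:,0]<130)&(hsv[:,:,1]>120)).astype(np.uint8)
    u,v=(278,189) if n=='top' else (356,201)
    k=np.zeros_like(m);k[v-12:v+12,u-12:u+12]=m[v-12:v+12,u-12:u+12];y,x=np.nonzero(k)
    print(len(x),x.mean(),y.mean(),plane(c,[[x.mean(),y.mean()]],.142))
E
```

```text
top collar (array([ 0.53348623, -0.05048002]), np.float64(128.2181396484375)) disc (array([0.567604  , 0.12845199]), np.float64(184.73892211914062)) plate (array([0.56726999, 0.1290828 , 0.31203051]), np.float64(42.283416748046875))
120 277.55833333333334 189.25833333333333 [[0.56745777 0.12851844 0.142     ]]
scene collar (array([ 0.53587793, -0.05102157]), np.float64(100.29478454589844)) disc (array([0.56997544, 0.12669697]), np.float64(125.81950378417969)) plate (array([0.5693454 , 0.12817646, 0.3165488 ]), np.float64(28.358966827392578))
70 356.24285714285713 199.5142857142857 [[0.56980495 0.12751551 0.142     ]]
```

Both cameras agree to about 2 mm:

| Point | x (m) | y (m) |
|---|---|---|
| Collar centre | 0.5347 | -0.0508 |
| Stand and tool | 0.5685 | 0.1283 |

The mark is 44 mm out (43.5 expected) at about -15°. I'm moving above the tool now, at yaw 180.

```bash
python3 -m crank '[[[-1,100,0,-100,-0.18],[-1,200,0,-200,-0.36],[-1,300,0,-300,-0.54],[-1,400,0,-400,-0.72],[-1,500,0,-500,-0.9],[-1,570,0,-573,-1.05],[-1,570,0,-573,-1.168],[-1,570,0,-573,-1.168],[-1,570,0,-573,-1.168],[-1,570,0,-573,-1.168],[-1,570,0,-573,-1.168],[-1,570,0,-573,-1.168]]]'
```

```text
clock: 2.4
tool_pos: [0.5468, 0.0763, 0.227]
orientation: [-90.0, 0.1, -180.0]
force: [1.3, -1.2, 0.3]
opening: 0.0874
```

```bash
python3 -m crank '[[[-1,-22,0,-50,0],[-1,-22,0,-50,0],[-1,-22,0,-50,0]]]'
cat > wl.py <<'E'
from fit import *
import sys
def look(name):
    o=ctrl.get_obs();im=ctrl.snapshot('wrist')[:,:,::-1].copy();cv2.imwrite(f'pics/{name}.png',im)
    print(o['clock'],o['tool_pos'].round(4),o['orientation'].round(2),o['force'].round(2),o['opening'])
    return im,cam('wrist',o),o
E
python3 - <<'E'
from wl import *
im,c,o=look('w1')
print('disc',disc(im,c,(.5685,.1283)),'plate',plate(im,c,(.5685,.1283)))
print('proj',proj(c,[[.5685,.1283,.06],[.5685,.1283,.142]]))
print([ (r['extent'],round(r['confidence'],2)) for r in ctrl.find_in('wrist','tool_grip')])
E
```

```text
clock: 2.78
tool_pos: [0.568, 0.1241, 0.2262]
orientation: [-90.0, -0.0, -180.0]
force: [-0.9, -0.1, 0.1]
opening: 0.0873
2.775 [0.568  0.1241 0.2262] [-8.9980e+01 -4.0000e-02 -1.7996e+02] [-0.93 -0.12  0.13] 0.08732647320388781
disc (array([0.56846277, 0.12836899]), np.float64(214.39732360839844)) plate (array([0.5685401 , 0.12886391, 0.31674645]), np.float64(41.032989501953125))
proj [[317.21294081 222.3874459 ]
 [317.31589539 255.72982044]]
[([280.1, 183.9, 77.5, 92.4], 0.64)]
```

View pics/w1.png

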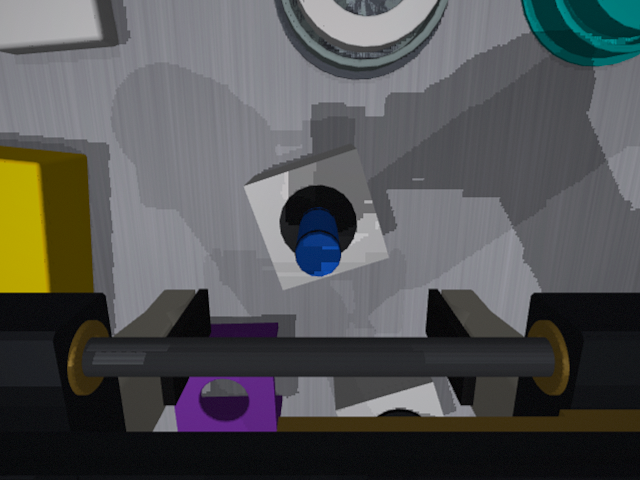

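The wrist view puts the blue handle at (318,240), between the fingers. The disc and plate fits give (0.5685, 0.1285), matching the earlier values. Descending and gripping.

```bash
python3 -m crank '[[[-1,-0.5,0,-4.5,0],[-1,-0.5,50,-4.5,0],[-1,-0.5,100,-4.5,0],[-1,-0.5,130,-4.5,0],[-1,-0.5,141,-4.5,0],[-1,-0.5,141,-4.5,0],[-1,-0.5,141,-4.5,0],[1,-0.5,141,-4.5,0],[1,-0.5,141,-4.5,0],[1,-0.5,141,-4.5,0],[1,-0.5,141,-4.5,0],[1,-0.5,141,-4.5,0]]]'
```

```text
clock: 4.38
tool_pos: [0.5688, 0.1286, 0.0855]
orientation: [-90.0, -0.0, -180.0]
force: [-0.4, 0.5, -0.0]
opening: 0.043
```

```bash
python3 -m crank '[[[1,0,0,0,0],[1,0,0,0,0],[1,0,0,0,0],[1,0,0,0,0]]]'
```

```text
clock: 4.88
tool_pos: [0.5686, 0.1285, 0.0855]
orientation: [-90.0, -0.0, 180.0]
force: [-0.6, -0.3, 0.1]
opening: 0.0274
```

Gripped, with an opening of 27.4 mm. Lifting, then moving towards the collar with a stop to look.

```bash
python3 -m crank '[[[1,0,-20,0,0],[1,0,-55,0,0],[1,0,-90,0,0],[1,0,-90,0,0],[1,10,-90,30,0],[1,22,-90,65,0],[1,34,-90,98,0],[1,34,-90,98,0],[1,34,-90,98,0],[1,34,-90,98,0]]]'
python3 - <<'E'
from wl import *
im,c,o=look('w2')
print('collar',collar(im,c,(.5347,-.0508)))
hsv=cv2.cvtColor(im,cv2.COLOR_BGR2HSV);m=cv2.inRange(hsv,(5,120,100),(20,255,255))
P=proj(c,[[.5347,-.0508,.06]])[0].astype(int);print(P)
n,l,st,ce=cv2.connectedComponentsWithStats(m)
for i in range(1,n):
    if st[i,4]>80:print(st[i],ce[i],plane(c,[ce[i]],.06))
E
```

```text
clock: 6.12
tool_pos: [0.5349, 0.0311, 0.175]
orientation: [-90.0, -0.0, -180.0]
force: [0.4, 0.8, -3.2]
opening: 0.0276
6.125 [0.5349 0.0311 0.175 ] [-9.0000e+01 -3.0000e-02 -1.7997e+02] [ 0.44  0.78 -3.16] 0.02756898768413044
collar (array([ 0.53425362, -0.0510428 ]), np.float64(163.83151245117188))
[318 105]
[ 554   59   40   36 1042] [573.73608445  76.73800384] [[ 0.38206215 -0.06723598  0.06      ]]
[ 230   65   38   39 1021] [248.1136141   84.41332027] [[ 0.57702162 -0.062679    0.06      ]]
```

View pics/w2.png

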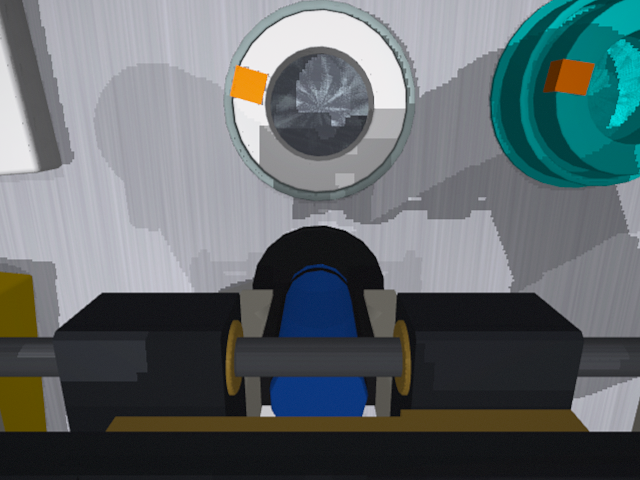

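The wrist view shows the collar hole at about (318,105) and the orange mark at (248,84). That gives the centre (0.5345, -0.0510) and the mark direction -15.3°. Hovering over the mark point, 23 mm out.

```bash
python3 -m crank '[[[1,-11,0,44,0],[1,-22,0,88,0],[1,-22,0,88,0],[1,-22,0,88,0],[1,-22,0,88,0]]]'
python3 - <<'E'
from wl import *
o=ctrl.get_obs();print(o['tool_pos'])
for n in('scene','top'):
    im=ctrl.snapshot(n)[:,:,::-1].copy();u,v=(307,255) if n=='scene' else (365,200)
    cv2.imwrite(f'pics/d_{n}.png',cv2.resize(im[v-60:v+60,u-70:u+70],None,fx=5,fy=5,interpolation=cv2.INTER_CUBIC))
    print(proj(cam(n),[[.5567,-.0571,.1015]])-(u-70,v-60))
E
```

```text
clock: 6.8
tool_pos: [0.5568, -0.0565, 0.1755]
orientation: [-90.0, -0.0, -179.9]
force: [-0.4, -0.1, -3.0]
opening: 0.0275
[ 0.5567887  -0.05651649  0.17550039]
[[75.86040094 70.90319089]]
[[72.74727898 58.06064521]]
```

View pics/d_scene.png

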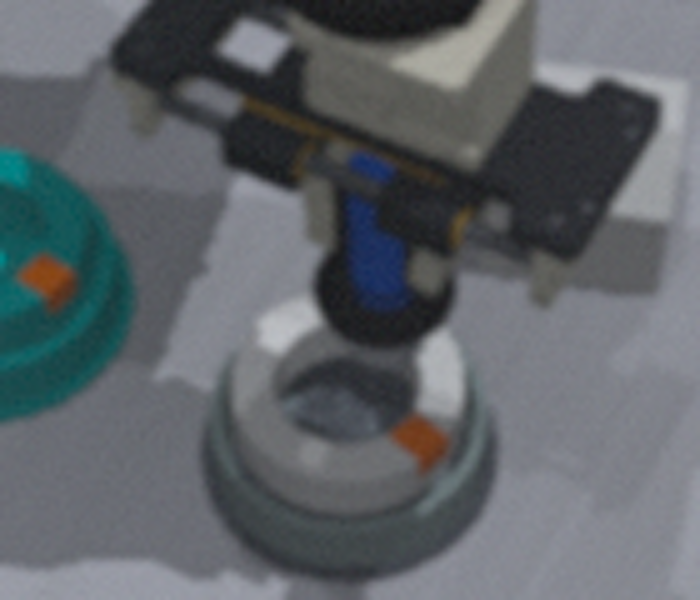

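The tool hangs upright over the hole's mark side, with the tip hidden behind the disc at about (380,350) as predicted. Descending onto the edge.

```bash
python3 -m crank '[[[1,0,20,0.5,0],[1,0,35,0.5,0],[1,0,44,0.5,0],[1,0,48,0.5,0],[1,0,50,0.5,0],[1,0,50,0.5,0],[1,0,50,0.5,0]]]'; python3 -m crank '[[[1,0,3,0,0],[1,0,6,0,0],[1,0,6,0,0],[1,0,6,0,0],[1,0,6,0,0]]]'
```

```text
clock: 7.78
tool_pos: [0.5569, -0.0579, 0.1259]
orientation: [-90.0, 0.0, 180.0]
force: [-0.6, 0.5, -2.5]
opening: 0.0282
clock: 8.4
tool_pos: [0.5568, -0.0579, 0.1197]
orientation: [-90.0, 0.0, -180.0]
force: [-1.6, 0.1, 1.1]
opening: 0.0276
```

The vertical force rose by about 4 N, as expected for 6–7 mm of press. I'll check by picture.

Run:
```python
from wl import *
im,c,o=look('w3')
a=ctrl.snapshot('scene')[:,:,::-1][200:310,240:380];a=cv2.resize(a,None,fx=4,fy=4,interpolation=cv2.INTER_CUBIC)
b=cv2.resize(im[120:400,180:460],(440,440))[:,:240] if 0 else im[100:340,200:420]
b=cv2.resize(b,None,fx=1.0,fy=1.0)
H=np.zeros((440,790,3),np.uint8);H[:,:560]=a;H[:240,565:785]=b;cv2.imwrite('pics/e1.png',H)
```

```text
8.4 [ 0.5568 -0.0579  0.1197] [ -90.    0. -180.] [-1.62  0.15  1.1 ] 0.02760999207850444
```

View pics/e1.png

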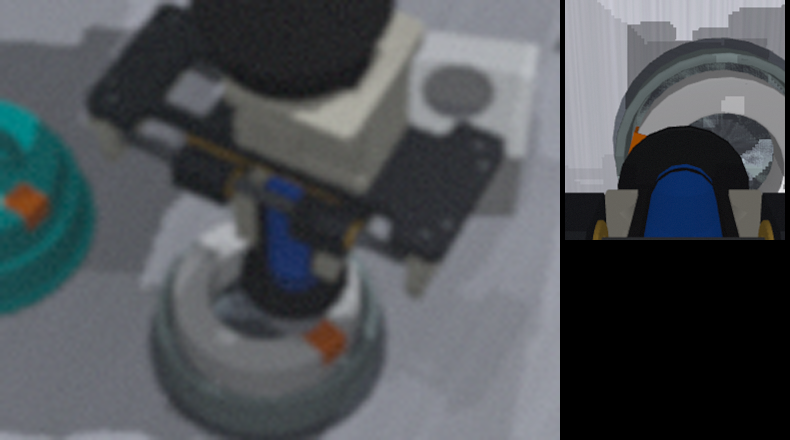

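The collar has visibly sunk in the nest, with the cone at the mark. Working out rows for the clockwise circle (R 23 mm, 10° per row).

Run:
```python
import numpy as np
def w(t): 
    p=np.radians(-15.3-t);return np.array([.5345+.023*np.cos(p),-.0510+.023*np.sin(p)])*1000
cmd=np.array([556.8,-57.6])
for k in range(3):
    r=[]
    for t in np.arange(10,121,10)+120*k:
        d=w(t)-cmd;r.append([1,round(-d[0],1),0,round(-d[1],1),0])
    print(str(r).replace(' ',''));cmd=cmd-np.array([r[-1][1],r[-1][3]])
```

```text
[[1,np.float64(1.5),0,np.float64(3.2),0],[1,np.float64(3.5),0,np.float64(6.7),0],[1,np.float64(6.1),0,np.float64(9.7),0],[1,np.float64(9.2),0,np.float64(12.3),0],[1,np.float64(12.7),0,np.float64(14.3),0],[1,np.float64(16.5),0,np.float64(15.6),0],[1,np.float64(20.4),0,np.float64(16.3),0],[1,np.float64(24.4),0,np.float64(16.3),0],[1,np.float64(28.4),0,np.float64(15.6),0],[1,np.float64(32.1),0,np.float64(14.2),0],[1,np.float64(35.6),0,np.float64(12.2),0],[1,np.float64(38.6),0,np.float64(9.6),0]]
[[1,np.float64(2.6),0,np.float64(-3.1),0],[1,np.float64(4.6),0,np.float64(-6.6),0],[1,np.float64(5.9),0,np.float64(-10.4),0],[1,np.float64(6.6),0,np.float64(-14.3),0],[1,np.float64(6.6),0,np.float64(-18.3),0],[1,np.float64(5.9),0,np.float64(-22.3),0],[1,np.float64(4.5),0,np.float64(-26.0),0],[1,np.float64(2.5),0,np.float64(-29.5),0],[1,np.float64(-0.1),0,np.float64(-32.5),0],[1,np.float64(-3.2),0,np.float64(-35.1),0],[1,np.float64(-6.7),0,np.float64(-37.1),0],[1,np.float64(-10.5),0,np.float64(-38.4),0]]
[[1,np.float64(-3.9),0,np.float64(-0.7),0],[1,np.float64(-7.9),0,np.float64(-0.7),0],[1,np.float64(-11.9),0,np.float64(0.0),0],[1,np.float64(-15.6),0,np.float64(1.4),0],[1,np.float64(-19.1),0,np.float64(3.4),0],[1,np.float64(-22.1),0,np.float64(6.0),0],[1,np.float64(-24.7),0,np.float64(9.1),0],[1,np.float64(-26.7),0,np.float64(12.6),0],[1,np.float64(-28.0),0,np.float64(16.4),0],[1,np.float64(-28.7),0,np.float64(20.3),0],[1,np.float64(-28.7),0,np.float64(24.3),0],[1,np.float64(-28.0),0,np.float64(28.3),0]]
```

```bash
python3 -m crank '[[[1,1.5,0,3.2,0],[1,3.5,0,6.7,0],[1,6.1,0,9.7,0],[1,9.2,0,12.3,0],[1,12.7,0,14.3,0],[1,16.5,0,15.6,0],[1,20.4,0,16.3,0],[1,24.4,0,16.3,0],[1,28.4,0,15.6,0],[1,32.1,0,14.2,0],[1,35.6,0,12.2,0],[1,38.6,0,9.6,0]]]'
python3 - <<'E'
from wl import *
im,c,o=look('w4')
a=ctrl.snapshot('scene')[:,:,::-1][200:310,240:380];a=cv2.resize(a,None,fx=4,fy=4,interpolation=cv2.INTER_CUBIC)
H=np.zeros((440,790,3),np.uint8);H[:,:560]=a;H[:240,565:785]=im[100:340,200:420];cv2.imwrite('pics/e2.png',H)
o=ctrl.get_obs();d=(o['tool_pos'][:2]-(.5345,-.0510))*1000;print(d,np.hypot(*d),np.degrees(np.arctan2(d[1],d[0])))
E
```

```text
clock: 10.0
tool_pos: [0.5183, -0.0676, 0.1198]
orientation: [-90.0, 0.0, -180.0]
force: [4.3, 0.8, 0.6]
opening: 0.0274
10.0 [ 0.5183 -0.0676  0.1198] [-8.9980e+01  3.0000e-02 -1.7999e+02] [4.29 0.82 0.56] 0.027393558774112137
[-16.76118859 -16.24259995] 23.340083463004348 -135.90021467839676
```

View pics/e2.png

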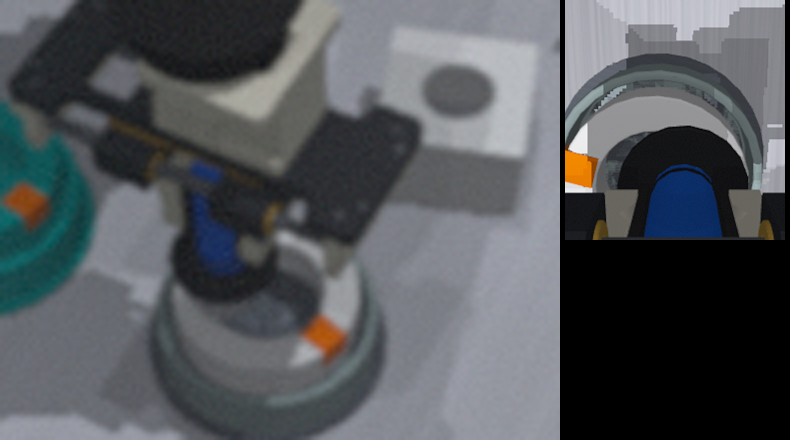

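The collar is still pressed, the tool is upright, and the cone is a third of the way round (r 23.3 mm). Continuing.

```bash
python3 -m crank '[[[1,2.6,0,-3.1,0],[1,4.6,0,-6.6,0],[1,5.9,0,-10.4,0],[1,6.6,0,-14.3,0],[1,6.6,0,-18.3,0],[1,5.9,0,-22.3,0],[1,4.5,0,-26,0],[1,2.5,0,-29.5,0],[1,-0.1,0,-32.5,0],[1,-3.2,0,-35.1,0],[1,-6.7,0,-37.1,0],[1,-10.5,0,-38.4,0]]]'
python3 - <<'E'
from wl import *
im,c,o=look('w5')
a=ctrl.snapshot('scene')[:,:,::-1][200:310,240:380];a=cv2.resize(a,None,fx=4,fy=4,interpolation=cv2.INTER_CUBIC)
H=np.zeros((440,790,3),np.uint8);H[:,:560]=a;H[:240,565:785]=im[100:340,200:420];cv2.imwrite('pics/e3.png',H)
o=ctrl.get_obs();d=(o['tool_pos'][:2]-(.5345,-.0510))*1000;print(d,np.hypot(*d),np.degrees(np.arctan2(d[1],d[0])))
E
```

```text
clock: 11.6
tool_pos: [0.528, -0.0292, 0.1192]
orientation: [-90.0, -0.1, 180.0]
force: [-1.6, -3.0, 0.1]
opening: 0.0275
11.6 [ 0.528  -0.0292  0.1192] [-8.9980e+01 -1.1000e-01  1.7999e+02] [-1.57 -3.03  0.06] 0.02749556731310142
[-5.52445365 22.02288673] 22.70522248178833 104.08210155252999
```

View pics/e3.png

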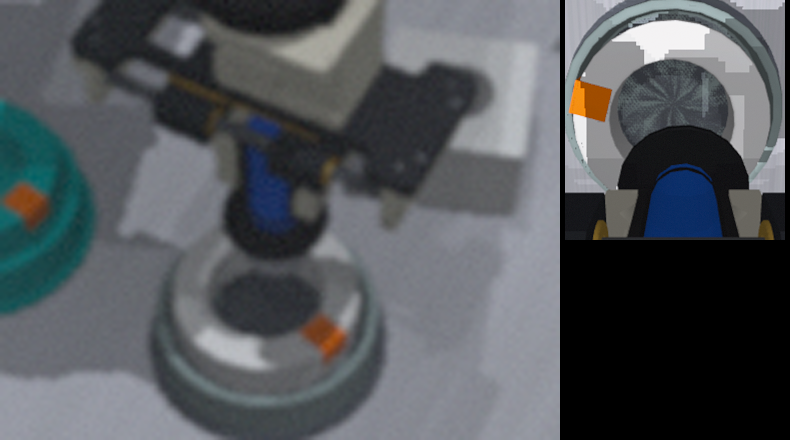

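Two thirds round. The collar is still down and the tool has not shifted. Last third, with a dwell at the mark.

```bash
python3 -m crank '[[[1,-3.9,0,-0.7,0],[1,-7.9,0,-0.7,0],[1,-11.9,0,0,0],[1,-15.6,0,1.4,0],[1,-19.1,0,3.4,0],[1,-22.1,0,6,0],[1,-24.7,0,9.1,0],[1,-26.7,0,12.6,0],[1,-28,0,16.4,0],[1,-28.7,0,20.3,0],[1,-28.7,0,24.3,0],[1,-28,0,28.3,0]]]'; python3 -m crank '[[[1,0,0,0,0],[1,0,0,0,0],[1,0,0,0,0],[1,0,0,0,0]]]'
python3 - <<'E'
from wl import *
im,c,o=look('w6')
a=ctrl.snapshot('scene')[:,:,::-1][200:310,240:380];a=cv2.resize(a,None,fx=4,fy=4,interpolation=cv2.INTER_CUBIC)
H=np.zeros((440,790,3),np.uint8);H[:,:560]=a;H[:240,565:785]=im[100:340,200:420];cv2.imwrite('pics/e4.png',H)
E
```

```text
clock: 13.2
tool_pos: [0.5574, -0.057, 0.1198]
orientation: [-90.1, 0.1, 180.0]
force: [-2.6, 4.8, 1.4]
opening: 0.028
clock: 13.7
tool_pos: [0.5571, -0.0574, 0.1197]
orientation: [-90.0, 0.0, -180.0]
force: [-0.8, 1.3, 1.1]
opening: 0.0275
13.7 [ 0.5571 -0.0574  0.1197] [-8.9990e+01  4.0000e-02 -1.7999e+02] [-0.84  1.32  1.12] 0.027520117829180655
```

View pics/e4.png

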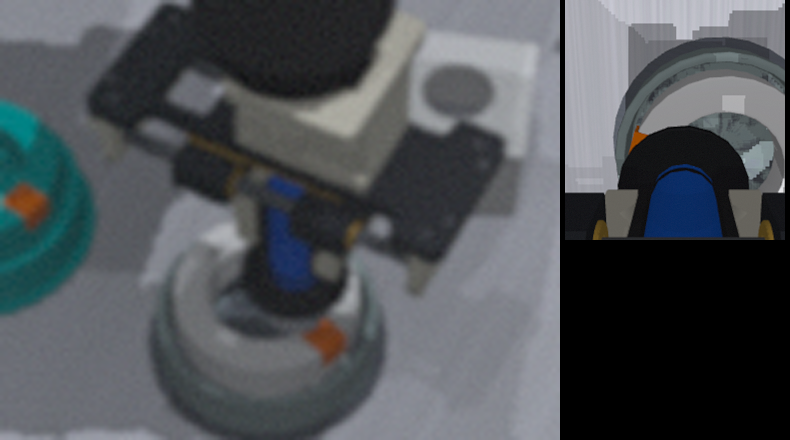

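Back at the mark, pressed, with all forces as at the start. Lifting off and moving above the stand.

```bash
python3 -m crank '[[[1,0,-10,0,0],[1,0,-30,0,0],[1,0,-58,0,0],[1,0,-58,0,0],[1,-2,-58,-40,0],[1,-5,-58,-85,0],[1,-8,-58,-130,0],[1,-11.5,-58,-170,0],[1,-11.5,-58,-186,0],[1,-11.5,-58,-186,0],[1,-11.5,-58,-186,0],[1,-11.5,-58,-186,0]]]'
python3 - <<'E'
from wl import *
im,c,o=look('w7')
for n in('scene','top'):
    a=ctrl.snapshot(n)[:,:,::-1];u,v=(350,210) if n=='scene' else (283,195)
    cv2.imwrite(f'pics/f_{n}.png',cv2.resize(a[v-60:v+60,u-70:u+70],None,fx=4,fy=4,interpolation=cv2.INTER_CUBIC))
E
```

```text
clock: 15.3
tool_pos: [0.5681, 0.1276, 0.1775]
orientation: [-90.0, -0.0, 179.9]
force: [-0.8, 0.3, -2.6]
opening: 0.0273
15.3 [0.5681 0.1276 0.1775] [-8.9990e+01 -1.0000e-02  1.7994e+02] [-0.75  0.25 -2.62] 0.027334260015338337
```

View pics/w7.png

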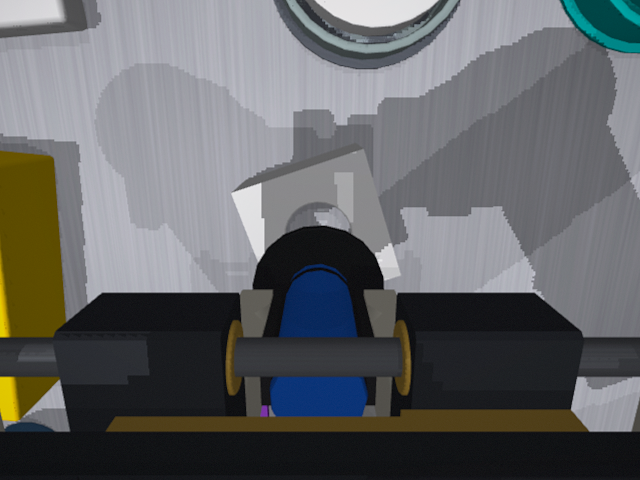

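View pics/f_scene.png

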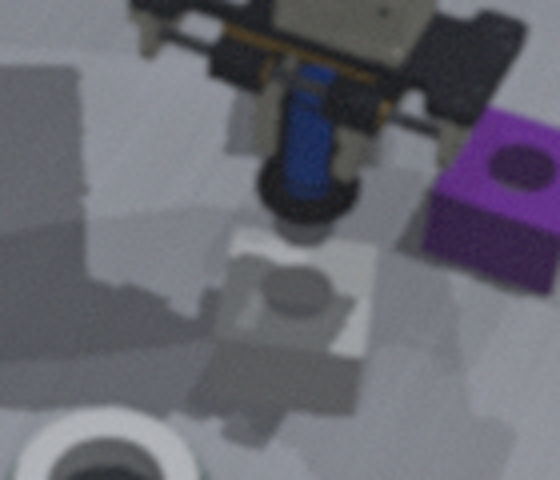

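The tool is unchanged in the grip, and the stand hole at (318,222) lies straight below it. Lowering into the hole.

```bash
python3 -m crank '[[[1,-0.4,0,-0.9,0],[1,-0.4,15,-0.9,0],[1,-0.4,28,-0.9,0],[1,-0.4,40,-0.9,0],[1,-0.4,52,-0.9,0],[1,-0.4,64,-0.9,0],[1,-0.4,76,-0.9,0],[1,-0.4,84,-0.9,0],[1,-0.4,88,-0.9,0],[1,-0.4,88,-0.9,0],[1,-0.4,88,-0.9,0]]]'
```

```text
clock: 16.82
tool_pos: [0.5689, 0.1296, 0.09]
orientation: [-90.0, 0.0, -180.0]
force: [-0.6, -0.5, -3.2]
opening: 0.0276
```

```bash
python3 -m crank '[[[1,0,2,0.8,0],[1,0,4,0.8,0],[1,0,4.5,0.8,0],[1,0,4.5,0.8,0],[1,0,4.5,0.8,0]]]'
python3 - <<'E'
from wl import *
im,c,o=look('w8')
a=ctrl.snapshot('scene')[:,:,::-1];u,v=(350,210)
cv2.imwrite('pics/g_scene.png',cv2.resize(a[v-60:v+60,u-70:u+70],None,fx=4,fy=4,interpolation=cv2.INTER_CUBIC))
E
```

```text
clock: 17.45
tool_pos: [0.5686, 0.1287, 0.0854]
orientation: [-90.0, 0.0, -180.0]
force: [-2.3, -0.4, 5.8]
opening: 0.0275
17.45 [0.5686 0.1287 0.0854] [-9.0000e+01  1.0000e-02 -1.7999e+02] [-2.29 -0.35  5.77] 0.02753102509864926
```

View pics/g_scene.png

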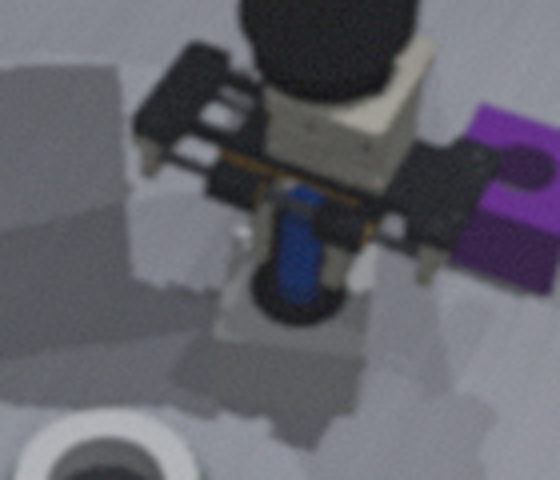

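The disc is seated on the plate and the stand carries the load (force z +5.8 N). Releasing, then lifting straight up.

```bash
python3 -m crank '[[[-1,0,0,0,0],[-1,0,0,0,0],[-1,0,0,0,0],[-1,0,0,0,0],[-1,0,0,0,0],[-1,0,0,0,0],[-1,0,0,0,0],[-1,0,0,0,0],[-1,0,0,0,0]]]'
```

```text
clock: 18.68
tool_pos: [0.5686, 0.1287, 0.0851]
orientation: [-90.0, 0.0, 180.0]
force: [-0.8, -0.1, 0.2]
opening: 0.0878
```

```bash
python3 -m crank '[[[-1,0,-10,0,0],[-1,0,-40,0,0],[-1,0,-90,0,0],[-1,0,-141,0,0],[-1,0,-141,0,0],[-1,0,-141,0,0],[-1,0,-141,0,0]]]'
python3 - <<'E'
from wl import *
im,c,o=look('w9')
print('disc',disc(im,c,(.5685,.1283)),'plate',plate(im,c,(.5685,.1283)))
E
```

```text
clock: 19.55
tool_pos: [0.568, 0.1284, 0.2251]
orientation: [-90.0, -0.1, 180.0]
force: [-0.1, 0.3, -1.6]
opening: 0.0875
19.55 [0.568  0.1284 0.2251] [-8.9950e+01 -1.0000e-01  1.7999e+02] [-0.05  0.31 -1.59] 0.0874593620531252
disc (array([0.56853753, 0.12752868]), np.float64(212.41664123535156)) plate (array([0.56844967, 0.12898559, 0.3277373 ]), np.float64(40.8668327331543))
```

View pics/w9.png

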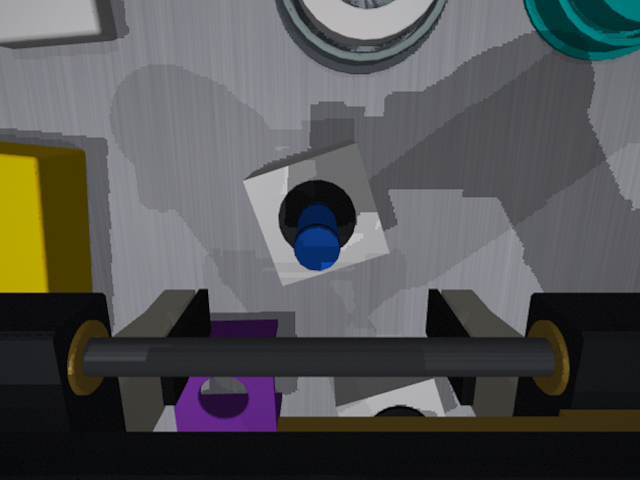

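The tool hangs upright at (318,230), disc centred on the plate to within about 1.5 mm, and the gripper is clear. Handing in.

```bash
python3 -c "
from plant import ctrl
print(ctrl.close_job())"
```

```text
the job is handed in; nothing more can be done
None
```

The deburring is done and the job is handed in; no verdict was reported. I gripped the blue-handled tool, pressed the cone on the edge at the orange mark and ran it one full turn clockwise. I lifted off only when it was back at the mark, then hung the tool in its own stand and let go, at about 19.6 s of the 66 s allowed.

- **During the turn:** at my stops (the mark, a third and two thirds round, and the mark again) the pictures showed the collar down. The vertical force was 3 to 4 N above the hanging level, which fits about 6 mm of press. I could not read the collar joint directly or check between those stops.
- **Tool position:** the radius measured 23.3 and 22.7 mm at the two stops part-way round, against 23 mm aimed for. The tool did not visibly slip in the grip.
- **After release:** the gripper was fully open and the wrist 140 mm above the tool. The tool's disc lay on the plate within about 1.5 mm of its centre, and the tool looked upright.
- **Small disagreements:** the plate and disc fits differ by about 1.5 mm. The force still read -1.6 N with nothing held, more than the readings before the grasp (within about 0.7 N of zero).

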